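# Put the mixed-up pastry cutters back on their own boards

## Task

The four steel pastry cutters were put back on the wrong storage boards. Swap them round so that each stands upright, centred on the board whose dark inlay has its own shape and size, with the square and oblong cutters lined up with their inlays; use the plain board as a free spot on the way, and leave it empty. Do not tip a cutter over, and leave the kitchen timer alone.

Things in the scene. Friction and masses are not known exactly. Their poses are not given: they have to be found in the camera images.
- cutter_large_round: The larger round cutter, 64 mm outside diameter. Stainless steel pastry cutter: an open ring, 34 mm tall, loose, about 35 g, standing upright on one of the boards (base 14 mm above the table). Origin at the centre of its lower edge, z up.
- cutter_small_round: The smaller round cutter, 48 mm outside diameter. Stainless steel pastry cutter: an open ring, 34 mm tall, loose, about 35 g, standing upright on one of the boards (base 14 mm above the table). Origin at the centre of its lower edge, z up.
- cutter_square: The square cutter with rounded corners, 54 x 54 mm outside, sides along its x and y. Stainless steel pastry cutter: an open ring, 34 mm tall, loose, about 35 g, standing upright on one of the boards (base 14 mm above the table). Origin at the centre of its lower edge, z up.
- cutter_oblong: The oblong (rectangular) cutter with rounded corners, 64 mm along its x by 36 mm along its y outside. Stainless steel pastry cutter: an open ring, 34 mm tall, loose, about 35 g, standing upright on one of the boards (base 14 mm above the table). Origin at the centre of its lower edge, z up.
- board_large_round: Board with the larger round dark inlay (66 mm disc, flush, at its centre). Fixed wooden board, 100 x 100 mm, 14 mm thick, lying flat, flat on top all over. Origin at the centre of its underside, z up.
- board_small_round: Board with the smaller round dark inlay (50 mm disc, flush, at its centre). Fixed wooden board, 100 x 100 mm, 14 mm thick, lying flat, flat on top all over. Origin at the centre of its underside, z up.
- board_square: Board with the square dark inlay (56 x 56 mm, flush, at its centre, sides along the board's x and y). Fixed wooden board, 100 x 100 mm, 14 mm thick, lying flat, flat on top all over. Origin at the centre of its underside, z up.
- board_oblong: Board with the oblong dark inlay (66 mm along the board's x by 38 mm along its y, flush, at its centre). Fixed wooden board, 100 x 100 mm, 14 mm thick, lying flat, flat on top all over. Origin at the centre of its underside, z up.
- board_plain: Board without any inlay, empty at the start: the free spot. Fixed wooden board, 100 x 100 mm, 14 mm thick, lying flat, flat on top all over. Origin at the centre of its underside, z up.
- timer: White kitchen timer standing on its foot on the table behind the boards, 36 x 66 x 62 mm tall, loose, 70 g, easily knocked over. Origin at the centre of its underside, z up. To be left alone. (Another like it belongs to the clutter at the far right of the table; it is no part of the job.)
Not all that is in view belongs to the job. What is shaped like the board_square but orange is not meant.

How it is judged:
At the end, for the whole second after the job is handed in: Each cutter stands upright (0.1 rad) on the board with its own inlay: centre within 12 mm of the board's, lower edge within 4 mm of the board's top; square (any quarter turn) and oblong (either way round) within 0.25 rad of their inlays; all released and at rest (horizontal distance between cutter_large_round and board_large_round below 0.012 m and z of cutter_large_round in the frame of board_large_round between 0.01 and 0.018 m and angle between each of cutter_large_round, cutter_small_round, cutter_square, cutter_oblong's own z axis and vertical below 0.1 rad and linear speed of each of cutter_large_round, cutter_small_round, cutter_square, cutter_oblong below 0.02 m/s and angular speed of each of cutter_large_round, cutter_small_round, cutter_square, cutter_oblong below 0.2 rad/s and horizontal distance between cutter_small_round and board_small_round below 0.012 m and z of cutter_small_round in the frame of board_small_round between 0.01 and 0.018 m and horizontal distance between cutter_square and board_square below 0.012 m and z of cutter_square in the frame of board_square between 0.01 and 0.018 m and horizontal distance between cutter_oblong and board_oblong below 0.012 m and z of cutter_oblong in the frame of board_oblong between 0.01 and 0.018 m and (angle between the x axis of cutter_square and the x axis of board_square, either way round below 0.25 rad or angle between the x axis of cutter_square and the y axis of board_square, either way round below 0.25 rad) and angle between the x axis of cutter_oblong and the x axis of board_oblong, either way round below 0.25 rad); the robot touches nothing.
It fails at once if a cutter is tipped over onto its side (angle between any of cutter_large_round, cutter_small_round, cutter_square, cutter_oblong's own z axis and vertical above 1.1 rad).
It fails at once if the kitchen timer is pushed away or knocked over (distance of timer from where it was at the start of the episode above 0.025 m or angle between timer's own z axis and vertical above 0.4 rad).
It also fails if it takes over 136 s, if anything falls off the work surface, if the arm or the gripper's body presses on something with over 40 N, if the wrist force passes 120 N, or if a joint passes its speed limit or range.

## Robot

A 6-joint arm with a two-finger parallel gripper is mounted at the origin on a cart in front of the work surface, level with it; the furniture and walls round the work are solid. World frame = base frame: x ahead of the robot, y to its left, z up, the work surface at z = 0. Lengths are in m, angles in rad, forces in N, time in s.
With the tool pointing down it reaches from about 0.4 to 0.925 m from the base axis. Payload 3.4 kg.
Tool frame: the origin (TCP) lies between the finger pads; the fingertips stand 8 mm ahead of it and the grasp point (between the pads) lies 11 mm behind it (manip.tips_ahead is the distance from the TCP to the fingertips, in m); z points along the fingers, y is the line along which they close (so a half turn about z gives the same grasp; the last joint's range is limited). The gripper opens to 85 mm and grips with 20 to 120 N. Pads are 22 mm wide; open, the fingers measure 114 mm over their backs; the gripper's body (76 mm by 85 mm) begins 54 mm behind the grasp point. The pads swing forward as they close: fully open they stand 13 mm farther back than shut.
Start: joints at [-1.27, 0.307, 1.506, -0, 1.328, -0.073], TCP at [0.21, -0.535, 0.202] pointing down, gripper open.
Joint ranges: [-3.12, 3.12], [-1.05, 2.28], [0.14, 2.33], [-1.42, 4.57], [0.1, 2.73], [-2.68, 2.68]. Speed limits (rad/s): [2.57, 2.57, 3.14, 3.14, 3.14, 3.14].

## Interface

Orientations are given as a 3x3 rotation matrix whose columns are the frame's x, y, z axes.
In Python, from station import manip gives the robot as it stands.
- The arm moves only by the tool apply_moves, never from a script. Its argument "targets" is a list that holds one entry, the list of rows, each a list of 5 numbers: the opening, from -1 (shut) to 1 (fully open), then the shift along the tool's x, y, z in m, then the turn about the tool's z in rad. A call has 1 to 8 rows; each row is the pose to reach, as a shift and turn from the pose commanded when the call began, along the tool's axes at that moment; what a row does not reach only later rows make up. A row lasts 1/8 s, in which the tool goes at most 62.5 mm and 10.7 degrees, less where a joint would pass 70% of its speed; a pose out of reach is approached as far as the arm can. A call with a gripper value outside its range is refused whole. The fingers move at their own pace and stop on an object; the grip force is fixed at half the most. Time passes only in rows, so rows that repeat a pose let the fingers close. It gives the time, the measured TCP pose, the force, the opening and the grip force at its end, in the units of the state.
- manip.get_obs(): the state, without advancing time (a new reading comes with each control period).
- manip.get_image(name): name is "scene" or "top" or "wrist"; returns the picture (480x640x3 uint8, blue, green, red); there is no depth.
- manip.calibration(name): a dict with "intrinsics" (3x3 intrinsics, pixels), "T" (4x4, takes a point from camera to world coordinates); the wrist camera has in their place "tool_from_camera" (4x4, takes a point from camera to tool coordinates, whose origin is the TCP and whose axes are the flange's). Camera axes: x right, y down, z forward; pixel columns grow to the right and rows downward; lengths in m; the calibration is good to about 2 mm. A picture is of the moment at which its call begins: read the wrist's pose just before it. calibration takes no time and is no camera call.
- manip.hand_in(): hands the job in; it is judged then, once.
The state is a dict: "clock": time; "joint_pos": joint angles; "qvel": joint speeds; "effort": joint torques, N m; "ee_pos": TCP position; "tcp_rot": TCP orientation; "ft_force": force on the tool from outside, world axes, zero at the start; "ft_torque": the same for the moment, N m; "opening": finger opening in m; "grasp_force": force on a finger pad.
Only numpy, scipy, OpenCV 4.12 (cv2) and the standard library are available. Lean on these libraries where they do the work, as an engineer would, in place of code of your own. Each camera call takes 0.05 s, during which the arm holds its last target. There are 200 camera calls.

## Working session

There is one attempt and no reset: what is moved stays moved. The work goes in short steps, Python scripts to look and compute and a tool call to move; the robot and the scene stay as the last step left them, time stands still between calls to the robot, and variables do not carry over. Pictures are saved under pics/ and viewed, at most 14 in all, crops included, and the job is handed in when it is done.

Besides the shell and the picture viewer there is one more tool, called after ">>>" by a JSON object that holds its "op" and its "data", one argument or row to a line. apply_moves: Moves the arm, as the interface text tells. Its arguments: {"type":"object","properties":{"targets":{"type":"array","items":{"type":"array","items":{"type":"array","items":{"type":"number"}}}}},"required":["targets"]}

```bash
ls; mkdir -p pics; python3 - <<'E'
from station import manip
import cv2
for n in("top","scene"):
    cv2.imwrite(f"pics/{n}0.png",manip.get_image(n)); c=manip.calibration(n); print(n,c["intrinsics"].round(1).tolist(),c["T"].round(3).tolist())
print(manip.calibration("wrist")); print(manip.get_obs())
E
```

```text
pics
top [[487.9, 0.0, 318.9], [0.0, 487.9, 245.5], [0.0, 0.0, 1.0]] [[0.023, -0.981, 0.195, 0.456], [-1.0, -0.024, -0.005, 0.009], [0.01, -0.195, -0.981, 0.905], [0.0, 0.0, 0.0, 1.0]]
scene [[501.0, 0.0, 317.3], [0.0, 501.0, 236.0], [0.0, 0.0, 1.0]] [[-0.589, -0.592, 0.551, 0.056], [-0.808, 0.423, -0.41, 0.444], [0.01, -0.687, -0.727, 0.788], [0.0, 0.0, 0.0, 1.0]]
{'intrinsics': array([[357.47793958,   0.        , 319.37874883],
       [  0.        , 357.47793958, 239.67325514],
       [  0.        ,   0.        ,   1.        ]]), 'tool_from_camera': array([[-6.05239253e-05, -9.53563066e-01, -3.01193420e-01,
         7.68066489e-02],
       [ 9.99999953e-01, -1.47823335e-04,  2.67054141e-04,
        -5.80118866e-04],
       [-2.99176381e-04, -3.01193389e-01,  9.53563030e-01,
        -1.72046749e-01],
       [ 0.00000000e+00,  0.00000000e+00,  0.00000000e+00,
         1.00000000e+00]])}
{'clock': 0.1, 'joint_pos': array([-1.27049049e+00,  3.07512667e-01,  1.50754755e+00, -5.33621004e-06,
        1.32844705e+00, -7.35038072e-02]), 'qvel': array([-0.00058596, -0.00034924, -0.00116704, -0.00136168,  0.00018635,
        0.00188443]), 'effort': array([-5.02172534e-04, -4.58531249e+01, -2.52608281e+01, -2.21612663e-04,
        5.65374517e-03, -1.46989390e-05]), 'ee_pos': array([ 0.20973467, -0.53463043,  0.20106314]), 'tcp_rot': array([[ 9.30942527e-01,  3.65165286e-01, -5.71312501e-04],
       [ 3.65165707e-01, -9.30940743e-01,  1.82738723e-03],
       [ 1.35440297e-04, -1.90981622e-03, -9.99998167e-01]]), 'ft_force': array([ 0.17379968,  0.9854509 , -0.5412654 ]), 'ft_torque': array([0.01496042, 0.07846292, 0.00733259]), 'grasp_force': 0.0, 'opening': 0.08542696991938128}
```

View pics/top0.png

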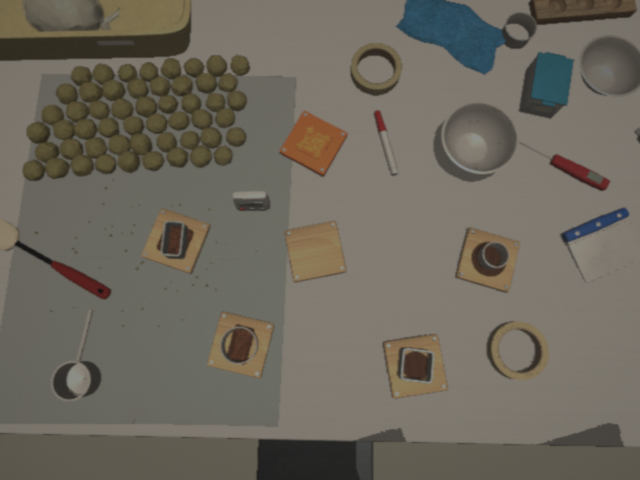

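View pics/scene0.png

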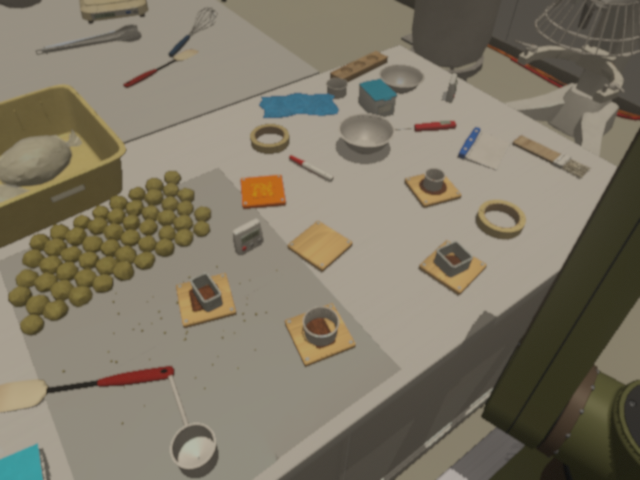

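The top view shows the boards at (176,241) with the oblong cutter, (240,344) with the large ring, (488,259) with the small ring, (416,365) with the square cutter, and the plain one at (315,250). The timer is at (250,200). Possible look-alikes are the wooden rings at (376,68) and (520,350), the metal cup at (518,28), the bowls, and the orange square at (314,142). I reject all of these because they aren't steel cutters on wooden boards. Next, a close crop.

```bash
python3 - <<'E'
import cv2,numpy as np
im=cv2.imread("pics/top0.png")
f=lambda u,v:cv2.convertScaleAbs(cv2.resize(im[v-38:v+38,u-50:u+50],(400,300),interpolation=cv2.INTER_CUBIC),alpha=1.6)
cv2.imwrite("pics/crops.png",np.vstack([np.hstack([f(176,241),f(240,344)]),np.hstack([f(488,259),f(416,365)])]))
E
```

```text
(no output)
```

View pics/crops.png

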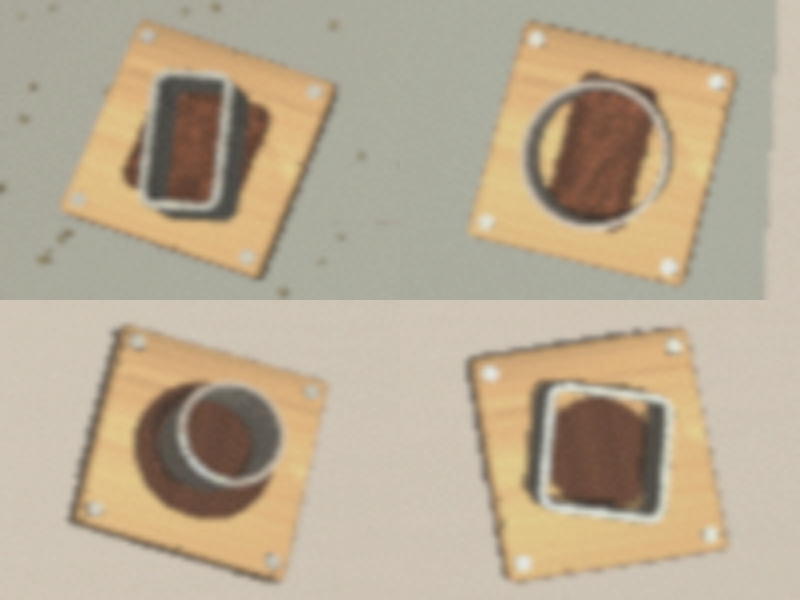

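Inlays: the oblong cutter stands on the square board A, the large ring on the oblong board B, the small ring on the large-round board D, and the square cutter on the small-round board E. The order will be large ring→plain, oblong A→B, square E→A, small ring D→E, large ring→D.

```bash
cat > h.py <<'E'
import cv2,numpy as np
from station import manip
def cam(n):
    c=manip.calibration(n)
    if n=="wrist":
        o=manip.get_obs(); T=np.eye(4); T[:3,:3]=o["tcp_rot"]; T[:3,3]=o["ee_pos"]; T=T@c["tool_from_camera"]
    else: T=c["T"]
    return c["intrinsics"],T
def shot(n):
    K,T=cam(n); return manip.get_image(n),K,T
def rays(p,K,T):
    p=np.atleast_2d(np.float64(p)); d=np.c_[p,np.ones(len(p))]@np.linalg.inv(K).T@T[:3,:3].T
    return T[:3,3],d
def plane(p,K,T,z):
    o,d=rays(p,K,T); return (o+d*((z-o[2])/d[:,2])[:,None])[:,:2]
def tri(p1,c1,p2,c2):
    A=np.zeros((3,3));b=np.zeros(3)
    for p,(K,T) in((p1,c1),(p2,c2)):
        o,d=rays(p,K,T);d=d[0]/np.linalg.norm(d[0]);M=np.eye(3)-np.outer(d,d);A+=M;b+=M@o
    return np.linalg.solve(A,b)
def boards(im,amin,amax):
    h=cv2.cvtColor(im,cv2.COLOR_BGR2HSV)
    m=cv2.inRange(h,(8,70,100),(24,175,255)); m=cv2.morphologyEx(m,cv2.MORPH_CLOSE,np.ones((3,3)))
    cs,_=cv2.findContours(m,cv2.RETR_EXTERNAL,cv2.CHAIN_APPROX_NONE)
    return [cv2.convexHull(c) for c in cs if amin<cv2.contourArea(cv2.convexHull(c))<amax]
def boardpose(c,K,T,z=.014):
    (x,y),(w,h),a=cv2.minAreaRect((plane(c[:,0],K,T,z)*1000).astype(np.float32))
    return np.array([x,y])/1000,(w,h),((a+45)%90)-45
def rim(im,c,vmin=120,smax=60):
    h=cv2.cvtColor(im,cv2.COLOR_BGR2HSV); k=np.zeros(im.shape[:2],np.uint8); cv2.fillConvexPoly(k,c,255)
    m=cv2.inRange(h,(0,0,vmin),(180,smax,255))&k
    cs,_=cv2.findContours(m,cv2.RETR_EXTERNAL,cv2.CHAIN_APPROX_NONE)
    return max(cs,key=lambda q:cv2.contourArea(cv2.convexHull(q)),default=None)
E
python3 - <<'E'
from h import *
for n in("top","scene"):
    im=cv2.imread(f"pics/{n}0.png");K,T=cam(n)
    for c in boards(im,1500,6000):
        p,s,a=boardpose(c,K,T); u=c[:,0].mean(0).round(); print(n,u,p.round(4),np.round(s,1),round(a,1))
        q=rim(im,c)
        if q is not None and len(q)>20: print("   rim",boardpose(q,K,T,.048), np.r_[cv2.minEnclosingCircle((plane(q[:,0],K,T,.048)*1000).astype(np.float32))[0]])
    hs=cv2.cvtColor(im,cv2.COLOR_BGR2HSV)
    if n=="top": print(hs[320:345:2,240].tolist())
E
```

```text
top [414. 363.] [ 0.4199 -0.1716] [98.8 99.2] 9.8
   rim (array([ 0.42129565, -0.16932701]), (53.5306510925293, 54.795040130615234), -5.226707458496094) [ 420.50125122 -169.21459961]
top [521. 352.] [ 0.4506 -0.3602] [100.  101.1] 1.3
   rim (array([ 0.45200443, -0.33884583]), (62.60653305053711, 62.932861328125), -44.942256927490234) [ 452.4246521  -336.21374512]
top [237. 346.] [0.4499 0.1405] [99.3 98.6] -12.0
top [486. 259.] [ 0.6157 -0.3108] [98.6 98.6] -15.4
top [315. 249.] [0.6232 0.012 ] [99.4 98.8] 12.9
top [177. 240.] [0.6373 0.2722] [99.1 99.1] -17.3
top [316. 143.] [0.8382 0.0198] [101.1  99.6] -27.5
top [378.  65.] [ 1.0055 -0.1021] [99.5 98.4] 43.4
   rim (array([ 0.97634607, -0.09611398]), (59.828277587890625, 58.36109161376953), 34.615116119384766) [974.48364258 -94.84706116]
[[16, 108, 134], [16, 108, 135], [16, 108, 116], [14, 54, 89], [14, 56, 87], [10, 117, 74], [10, 129, 77], [10, 123, 79], [9, 126, 77], [10, 119, 73], [11, 122, 71], [10, 128, 82], [10, 128, 82]]
scene [321. 332.] [0.4474 0.1444] [100.8 103.1] -12.1
   rim (array([0.44713269, 0.15387656]), (66.14788055419922, 37.876861572265625), 5.187428951263428) [448.30303955 144.67793274]
scene [205. 300.] [0.6347 0.2767] [101.7 105.7] -17.7
   rim (array([0.63131537, 0.2714082 ]), (39.57255172729492, 60.205238342285156), -7.8553009033203125) [632.01867676 271.74212646]
scene [456. 268.] [ 0.4174 -0.167 ] [100.2 106.9] 9.0
   rim (array([ 0.41774649, -0.14168155]), (1.709867000579834, 29.642353057861328), -5.670143127441406) [ 417.66201782 -142.53225708]
scene [317. 245.] [0.6205 0.0167] [102.9 105. ] 12.6
```

```bash
cat >> h.py <<'E'
def go(x,y,z,phi):
    "shift (tool axes, m) and turn to reach TCP xyz with tool x at phi degrees"
    o=manip.get_obs();R=o["tcp_rot"];s=R.T@(np.array([x,y,z])-o["ee_pos"])
    a=np.degrees(np.arctan2(R[1,0],R[0,0])); t=-np.radians((phi-a+180)%360-180)
    print((x,y,z,phi),"shift",s.round(3),"turn",round(t,3))
E
python3 -c "
from h import *
go(.5,-.2,.22,21);go(.45,.14,.22,21)"
```

```text
(0.5, -0.2, 0.22, 21) shift [ 0.392 -0.206 -0.018] turn 0.007
(0.45, 0.14, 0.22, 21) shift [ 0.47  -0.54  -0.018] turn 0.007
```

>>> {"op": "apply_moves", "data": {
  "targets": [
    [[1,0.392,-0.206,-0.018,0],[1,0.392,-0.206,-0.018,0],[1,0.392,-0.206,-0.018,0],[1,0.392,-0.206,-0.018,0],[1,0.392,-0.206,-0.018,0],[1,0.392,-0.206,-0.018,0],[1,0.392,-0.206,-0.018,0],[1,0.392,-0.206,-0.018,0]]
  ]
}}

```text
clock: 1.1
ee_pos: [0.5019, -0.197, 0.2197]
tcp_rot: [[0.929, 0.37, 0.001], [0.37, -0.929, 0.001], [0.001, -0.001, -1.0]]
ft_force: [-0.7, -1.7, -0.2]
opening: 0.0855
grasp_force: 0.0
```

```bash
python3 -c "
from h import *
go(.45,.14,.22,21)"
```

```text
(0.45, 0.14, 0.22, 21) shift [ 0.077 -0.332  0.   ] turn 0.013
```

>>> {"op": "apply_moves", "data": {
  "targets": [
    [[1,0.077,-0.332,0,0],[1,0.077,-0.332,0,0],[1,0.077,-0.332,0,0],[1,0.077,-0.332,0,0],[1,0.077,-0.332,0,0],[1,0.077,-0.332,0,0],[1,0.077,-0.332,0,0],[1,0.077,-0.332,0,0]]
  ]
}}

```text
clock: 2.1
ee_pos: [0.45, 0.1355, 0.2197]
tcp_rot: [[0.931, 0.365, -0.001], [0.365, -0.931, -0.001], [-0.001, 0.001, -1.0]]
ft_force: [-0.8, -0.1, 0.1]
opening: 0.0853
grasp_force: 0.0
```

```bash
python3 - <<'E'
from h import *
im,K,T=shot("wrist");cv2.imwrite("pics/w1.png",im)
print(manip.get_obs()["ee_pos"],T[:3,3])
E
```

```text
[0.4501538  0.1353433  0.21971567] [0.52138363 0.16427768 0.39162948]
```

View pics/w1.png

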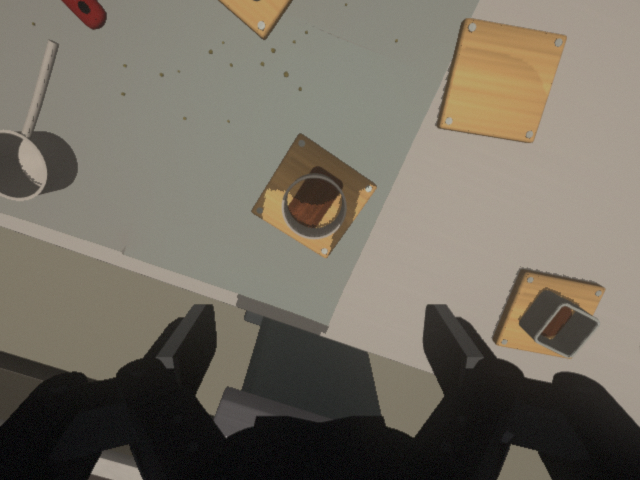

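The wrist view shows the large ring at about (314,205) over the oblong inlay, with board B at (314,195) and the pads at (200,330) and (440,330). Now I'll measure all the rims with a saturation mask in both views.

```bash
cat >> h.py <<'E'
def cutter(im,c,K,T,z=.048,smax=85,mn=None):
    "low-saturation blob inside board hull c; edge points facing away from the camera nadir belong to the rim"
    h=cv2.cvtColor(im,cv2.COLOR_BGR2HSV); k=np.zeros(im.shape[:2],np.uint8); cv2.fillConvexPoly(k,c,255); k=cv2.erode(k,np.ones((5,5)))
    m=cv2.inRange(h,(0,0,0),(180,smax,255))&k
    cs,_=cv2.findContours(m,cv2.RETR_EXTERNAL,cv2.CHAIN_APPROX_NONE)
    q=max(cs,key=lambda q:cv2.contourArea(cv2.convexHull(q)))
    return m,cv2.convexHull(q)
def circ(q,K,T,r,z=.048):
    from scipy.optimize import least_squares
    P=plane(q[:,0],K,T,z); g=P.mean(0); n=T[:2,3]-g; n/=np.linalg.norm(n)
    P=P[((P-g)@n)<.25*r]
    s=least_squares(lambda v:np.hypot(*(P-v).T)-r,g); return s.x,np.abs(s.fun).max()
E
python3 - <<'E'
from h import *
im=cv2.imread("pics/top0.png");K,T=cam("top");out=[]
for c in boards(im,1500,6000):
    p,s,a=boardpose(c,K,T);u=c[:,0].mean(0)
    if u[0]>500 or u[1]<200 or 300<u[0]<330: continue
    m,q=cutter(im,c,K,T); print(u.round(),boardpose(q,K,T,.048),"circ32",circ(q,K,T,.032),"circ24",circ(q,K,T,.024))
im=cv2.imread("pics/w1.png");K,T=cam("wrist")
for c in boards(im,4000,30000):
    p,s,a=boardpose(c,K,T);print(c[:,0].mean(0).round(),p,np.round(s),a)
    m,q=cutter(im,c,K,T)
    print(boardpose(q,K,T,.048),circ(q,K,T,.032))
E
```

```text
[414. 363.] (array([ 0.42200571, -0.16636584]), (62.44932556152344, 57.47620391845703), -5.684539794921875) circ32 (array([ 0.42147707, -0.17270575]), np.float64(0.0028247782988616126)) circ24 (array([ 0.4205372 , -0.18515057]), np.float64(0.006164402344143078))
[237. 346.] (array([0.44869781, 0.13954858]), (64.00466918945312, 65.50422668457031), 1.334765911102295) circ32 (array([0.44851423, 0.14042827]), np.float64(0.0010022263379907484)) circ24 (array([0.44704063, 0.14862497]), np.float64(0.010925102095823307))
[486. 259.] (array([ 0.6165459 , -0.30714255]), (49.59416198730469, 59.28840255737305), 12.778578758239746) circ32 (array([ 0.61407755, -0.3029905 ]), np.float64(0.007220498959538711)) circ24 (array([ 0.61816882, -0.31300872]), np.float64(0.0018303068619741833))
[177. 240.] (array([0.63144061, 0.26412155]), (48.170265197753906, 69.34508514404297), -4.361763000488281) circ32 (array([0.63400655, 0.26638858]), np.float64(0.008107065698206694)) circ24 (array([0.63713847, 0.27216014]), np.float64(0.013512671755476532))
[544. 310.] [ 0.42001273 -0.16937854] [100. 100.] 9.688024520874023
(array([ 0.42472754, -0.14874217]), (72.39031219482422, 57.83012771606445), -6.237327575683594) (array([ 0.42134371, -0.16086236]), np.float64(0.0043424584077764936))
[311. 201.] [0.45011014 0.14291373] [99. 98.] -12.178871154785156
(array([0.4495722 , 0.14087093]), (63.68370819091797, 64.56591796875), -24.3529052734375) (array([0.44900285, 0.14123668]), np.float64(0.00022239808169284558))
[495.  82.] [0.62332813 0.01418675] [ 99. 100.] 12.617731094360352
(array([0.64366504, 0.07266495]), (6.154658794403076, 5.899162292480469), 28.827205657958984) (array([0.66496497, 0.04908748]), np.float64(0.0035059161946297095))
```

```bash
python3 - <<'E'
from h import *
def px(P,K,T):
    q=K@(T[:3,:3].T@(np.r_[P]-T[:3,3]));return q[:2]/q[2]
Kw,Tw=cam("wrist");Kt,Tt=cam("top")
for a,b,z in(((.4490,.1412),(.4485,.1404),.048),((.4501,.1429),(.4499,.1405),.014),((.6233,.0142),(.6232,.012),.014)):
    print("tri",tri(px((*a,z),Kw,Tw),(Kw,Tw),px((*b,z),Kt,Tt),(Kt,Tt)))
go(.449,.141,.06,21);go(.449,.141,.027,21)
E
```

```text
tri [0.44840997 0.14093549 0.04489253]
tri [0.44931799 0.14202889 0.00695947]
tri [0.62445872 0.01206754 0.00870583]
(0.449, 0.141, 0.06, 21) shift [ 0.001 -0.006  0.16 ] turn 0.006
(0.449, 0.141, 0.027, 21) shift [ 0.001 -0.006  0.193] turn 0.006
```

Triangulated heights are 45 mm for the rim and 7–9 mm for the board. The 2 mm calibration error accounts for the difference from the stated 48 and 14, so I use those. Now I'll grasp.

>>> {"op": "apply_moves", "data": {
  "targets": [
    [[1,0.001,-0.006,0.06,0],[1,0.001,-0.006,0.12,0],[1,0.001,-0.006,0.165,0],[1,0.001,-0.006,0.18,0],[1,0.001,-0.006,0.193,0],[1,0.001,-0.006,0.193,0],[-1,0.001,-0.006,0.193,0],[-1,0.001,-0.006,0.193,0]]
  ]
}}

```text
clock: 3.15
ee_pos: [0.4497, 0.1429, 0.0278]
tcp_rot: [[0.931, 0.365, 0.002], [0.365, -0.931, 0.0], [0.002, 0.0, -1.0]]
ft_force: [0.1, 0.6, -0.2]
opening: 0.0517
grasp_force: 0.0
```

>>> {"op": "apply_moves", "data": {
  "targets": [
    [[-1,0,0,0,0],[-1,0,0,0,0],[-1,0,0,-0.01,0],[-1,0,0,-0.03,0],[-1,0,0,-0.06,0],[-1,0,0,-0.08,0],[-1,0,0,-0.08,0]]
  ]
}}

```text
clock: 4.03
ee_pos: [0.4504, 0.1432, 0.1089]
tcp_rot: [[0.931, 0.365, 0.005], [0.365, -0.931, 0.001], [0.005, 0.001, -1.0]]
ft_force: [-0.7, -0.2, 0.0]
opening: 0.0
grasp_force: 0.0
```

```bash
python3 - <<'E'
from h import *
im,K,T=shot("wrist");cv2.imwrite("pics/w2.png",im)
go(.623,.013,.11,21)
E
```

```text
(0.623, 0.013, 0.11, 21) shift [ 0.114  0.184 -0.002] turn 0.007
```

View pics/w2.png

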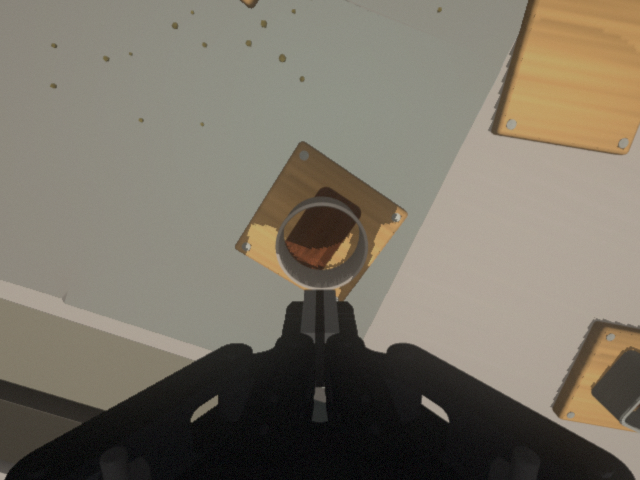

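The fingers closed at about 0 opening without moving the ring, so they passed above it. In this view the tips at (320,290) look about 35 mm behind the TCP. I'll check that.

```bash
python3 - <<'E'
from h import *
print(manip.tips_ahead,[a for a in dir(manip) if a[0]!='_'])
im=cv2.imread("pics/w2.png");K,T=cam("wrist")
for c in boards(im,4000,30000):
    u=c[:,0].mean(0)
    if 250<u[0]<400:
        m,q=cutter(im,c,K,T); q=q[q[:,0,1]<288]; print(circ(q,K,T,.032))
for x in(.011,-.011):
  for z in(.008,-.034):
    p=np.linalg.inv(manip.calibration("wrist")["tool_from_camera"])@[x,0,z,1]; p=K@p[:3]; print(x,z,p[:2]/p[2])
E
```

```text
0.008 ['PlanningError', 'calibration', 'get_image', 'get_obs', 'hand_in', 'tips_ahead']
(array([0.44799114, 0.14140821]), np.float64(0.00044856318878019885))
0.011 0.008 [320.36793758 255.58008399]
0.011 -0.034 [320.65916372 289.64365944]
-0.011 0.008 [320.33713913 292.89779291]
-0.011 -0.034 [320.60835565 334.9877591 ]
```

>>> {"op": "apply_moves", "data": {
  "targets": [
    [[-1,0.114,0.184,0,0],[-1,0.114,0.184,0,0],[-1,0.114,0.184,0,0],[-1,0.114,0.184,0.03,0],[-1,0.114,0.184,0.06,0],[-1,0.114,0.184,0.075,0],[-1,0.114,0.184,0.08,0],[-1,0.114,0.184,0.08,0]]
  ]
}}

```text
clock: 5.08
ee_pos: [0.622, 0.0135, 0.0271]
tcp_rot: [[0.931, 0.366, -0.0], [0.366, -0.931, -0.0], [-0.0, 0.0, -1.0]]
ft_force: [-0.4, 0.5, 0.2]
opening: -0.0001
grasp_force: 0.0
```

>>> {"op": "apply_moves", "data": {
  "targets": [
    [[-1,0,0,0.002,0],[-1,0,0,0.004,0],[-1,0,0,0.006,0],[-1,0,0,0.008,0],[-1,0,0,0.01,0],[-1,0,0,0.01,0]]
  ]
}}

```text
clock: 5.82
ee_pos: [0.622, 0.0131, 0.0166]
tcp_rot: [[0.931, 0.365, -0.001], [0.365, -0.931, 0.0], [-0.0, -0.0, -1.0]]
ft_force: [-0.5, 0.7, -0.3]
opening: -0.0002
grasp_force: 0.0
```

```bash
python3 - <<'E'
from h import *
cv2.imwrite("pics/w3.png",manip.get_image("wrist")[150:])
E
```

```text
(no output)
```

View pics/w3.png

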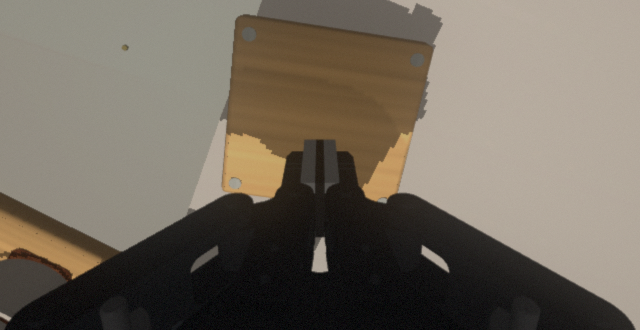

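At TCP z = 0.0166 there is still no contact, and the tips at (320,290) hover above the board. The fingers really end farther back than the text says, so I'll probe down for contact.

>>> {"op": "apply_moves", "data": {
  "targets": [
    [[-1,0,0,0.004,0],[-1,0,0,0.008,0],[-1,0,0,0.012,0],[-1,0,0,0.016,0],[-1,0,0,0.02,0],[-1,0,0,0.023,0],[-1,0,0,0.025,0],[-1,0,0,0.025,0]]
  ]
}}

```text
clock: 6.88
ee_pos: [0.622, 0.0131, -0.0083]
tcp_rot: [[0.931, 0.365, -0.0], [0.365, -0.931, 0.0], [-0.0, -0.0, -1.0]]
ft_force: [0.7, 0.0, -0.2]
opening: 0.0
grasp_force: 0.0
```

>>> {"op": "apply_moves", "data": {
  "targets": [
    [[-1,0,0,0.002,0],[-1,0,0,0.004,0],[-1,0,0,0.004,0]]
  ]
}}

```text
clock: 7.25
ee_pos: [0.622, 0.0131, -0.0123]
tcp_rot: [[0.931, 0.365, -0.0], [0.365, -0.931, -0.0], [-0.0, -0.0, -1.0]]
ft_force: [-0.6, -0.3, -0.1]
opening: -0.0
grasp_force: 0.0
```

>>> {"op": "apply_moves", "data": {
  "targets": [
    [[-1,0,0,0.002,0],[-1,0,0,0.004,0],[-1,0,0,0.004,0]]
  ]
}}

```text
clock: 7.62
ee_pos: [0.6223, 0.0131, -0.0153]
tcp_rot: [[0.931, 0.365, 0.0], [0.365, -0.931, -0.0], [0.0, 0.0, -1.0]]
ft_force: [-1.7, 0.7, 5.3]
opening: 0.0001
grasp_force: 2.8
```

Contact came at TCP z ≈ −0.015, so the shut tips stand 29 mm behind the TCP, not 8 mm ahead. I'll use that from here and grasp at TCP z = −0.010.

>>> {"op": "apply_moves", "data": {
  "targets": [
    [[-1,0,0,-0.04,0],[1,0,0,-0.1,0],[1,0,0,-0.1,0]]
  ]
}}

```text
clock: 8.0
ee_pos: [0.6268, 0.0129, 0.0893]
tcp_rot: [[0.931, 0.365, 0.011], [0.365, -0.931, -0.001], [0.01, 0.005, -1.0]]
ft_force: [0.7, 0.1, 0.6]
opening: 0.0357
grasp_force: 0.0
```

```bash
python3 -c "
from h import *
go(.4485,.141,.085,21)"
```

```text
(0.4485, 0.141, 0.085, 21) shift [-0.119 -0.184  0.002] turn 0.007
```

>>> {"op": "apply_moves", "data": {
  "targets": [
    [[1,-0.115,-0.182,0,0],[1,-0.115,-0.182,0,0],[1,-0.115,-0.182,0,0],[1,-0.115,-0.182,0,0],[1,-0.115,-0.182,0,0],[1,-0.115,-0.182,0.04,0],[1,-0.115,-0.182,0.06,0],[1,-0.115,-0.182,0.06,0]]
  ]
}}

```text
clock: 9.0
ee_pos: [0.4484, 0.1397, 0.0223]
tcp_rot: [[0.931, 0.365, -0.003], [0.365, -0.931, -0.001], [-0.003, -0.0, -1.0]]
ft_force: [-0.4, -0.9, -0.0]
opening: 0.0855
grasp_force: 0.0
```

```bash
python3 -c "
from h import *
go(.4485,.141,-.010,21)"
```

```text
(0.4485, 0.141, -0.01, 21) shift [ 0.001 -0.001  0.032] turn 0.007
```

>>> {"op": "apply_moves", "data": {
  "targets": [
    [[1,0,-0.001,0.015,0],[1,0,-0.001,0.027,0],[1,0,-0.001,0.034,0],[1,0,-0.001,0.034,0],[-1,0,-0.001,0.034,0],[-1,0,-0.001,0.034,0],[-1,0,-0.001,0.034,0],[-1,0,-0.001,0.034,0]]
  ]
}}

```text
clock: 10.0
ee_pos: [0.4488, 0.1417, -0.0093]
tcp_rot: [[0.931, 0.365, 0.001], [0.365, -0.931, 0.0], [0.001, 0.0, -1.0]]
ft_force: [-1.1, -0.2, 4.7]
opening: 0.0623
grasp_force: 64.1
```

>>> {"op": "apply_moves", "data": {
  "targets": [
    [[-1,0,0,-0.02,0],[-1,0,0,-0.06,0],[-1,0.03,0.045,-0.06,0],[-1,0.06,0.09,-0.06,0],[-1,0.09,0.135,-0.06,0],[-1,0.115,0.183,-0.06,0],[-1,0.115,0.183,-0.06,0],[-1,0.115,0.183,-0.06,0]]
  ]
}}

```text
clock: 11.0
ee_pos: [0.621, 0.0131, 0.0494]
tcp_rot: [[0.931, 0.364, -0.002], [0.364, -0.931, 0.0], [-0.002, -0.001, -1.0]]
ft_force: [-0.8, 0.7, -1.8]
opening: 0.0622
grasp_force: 65.6
```

```bash
python3 - <<'E'
from h import *
go(.6232,.013,-.009,21)
cv2.imwrite("pics/w4.png",cv2.convertScaleAbs(manip.get_image("wrist"),alpha=1.5))
E
```

```text
(0.6232, 0.013, -0.009, 21) shift [0.002 0.001 0.058] turn 0.006
```

View pics/w4.png

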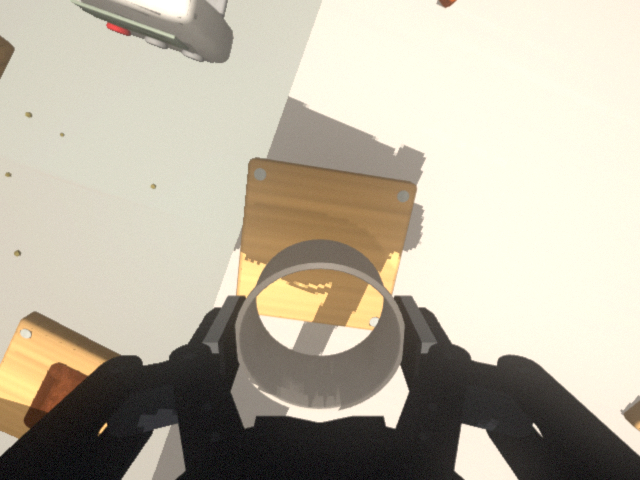

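The ring is held level between the pads (240–400, 330), above the plain board.

>>> {"op": "apply_moves", "data": {
  "targets": [
    [[-1,0.001,0,0.03,0],[-1,0.001,0,0.048,0],[-1,0.001,0,0.056,0],[-1,0.001,0,0.0595,0],[-1,0.001,0,0.0595,0],[1,0.001,0,0.0595,0],[1,0.001,0,0.0595,0],[1,0.001,0,0.0595,0]]
  ]
}}

```text
clock: 12.05
ee_pos: [0.6234, 0.0134, -0.0094]
tcp_rot: [[0.931, 0.365, 0.001], [0.365, -0.931, -0.0], [0.0, 0.0, -1.0]]
ft_force: [-0.2, 0.6, 0.0]
opening: 0.086
grasp_force: 0.0
```

>>> {"op": "apply_moves", "data": {
  "targets": [
    [[1,0,0,-0.03,0],[1,0,0,-0.09,0],[1,0,0,-0.15,0],[1,0,0,-0.2,0],[1,0,0,-0.2,0],[1,0,0,-0.2,0]]
  ]
}}

```text
clock: 12.8
ee_pos: [0.6226, 0.0135, 0.1902]
tcp_rot: [[0.931, 0.365, -0.0], [0.365, -0.931, 0.0], [-0.0, -0.0, -1.0]]
ft_force: [0.2, 0.2, -0.0]
opening: 0.0854
grasp_force: 0.0
```

```bash
python3 - <<'E'
from h import *
im,K,T=shot("wrist")
for n,(im,K,T) in(("w",(im,K,T)),("t",shot("top"))):
  for c in boards(im,1500 if n=="t" else 4000,30000):
    p,s,a=boardpose(c,K,T)
    if np.hypot(*(p-[.623,.013]))<.02: m,q=cutter(im,c,K,T);print(n,p,circ(q,K,T,.032))
go(.635,.27,.2,0)
E
```

```text
w [0.61462695 0.01187328] (array([0.623136  , 0.01440155]), np.float64(0.0004859066697980724))
t [0.61976465 0.01115628] (array([0.62405416, 0.01273254]), np.float64(0.0025074645092811737))
(0.635, 0.27, 0.2, 0) shift [ 0.106 -0.234 -0.011] turn 0.374
```

>>> {"op": "apply_moves", "data": {
  "targets": [
    [[1,0.036,-0.264,0,0.374],[1,0.036,-0.264,0,0.374],[1,0.036,-0.264,0,0.374],[1,0.036,-0.264,0,0.374],[1,0.036,-0.264,0,0.374],[1,0.036,-0.264,0,0.374],[1,0.036,-0.264,0,0.374],[1,0.036,-0.264,0,0.374]]
  ]
}}

```text
clock: 13.9
ee_pos: [0.5607, 0.2705, 0.1901]
tcp_rot: [[1.0, -0.002, -0.0], [-0.002, -1.0, -0.001], [-0.0, 0.001, -1.0]]
ft_force: [0.4, 0.4, -0.4]
opening: 0.0855
grasp_force: 0.0
```

```bash
python3 - <<'E'
from h import *
im,K,T=shot("wrist");print(T[:3,3])
out=im.copy()
for c in boards(im,4000,30000):
    p,s,a=boardpose(c,K,T);print(p,np.round(s),a)
    m,q=cutter(im,c,K,T);print("  ",boardpose(q,K,T,.048));cv2.drawContours(out,[c,q],-1,(0,255,0),1)
cv2.imwrite("pics/w5.png",out)
E
```

```text
[0.63736894 0.27104861 0.36213576]
[0.45107162 0.14371936] [99. 99.] -11.998359680175781
   (array([0.45615033, 0.14874178]), (38.27089309692383, 48.57465744018555), 19.90590476989746)
[0.62376135 0.01732135] [99. 96.] 12.562978744506836
   (array([0.61841907, 0.03136717]), (68.28089141845703, 65.26811981201172), 14.959281921386719)
[0.63884546 0.27624957] [102.  99.] -17.65862274169922
   (array([0.63417853, 0.27057538]), (37.8228874206543, 64.98072814941406), -1.65478515625)
```

View pics/w5.png

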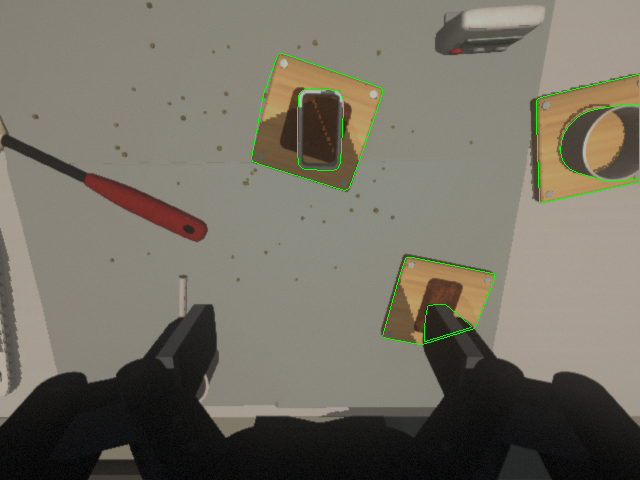

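The oblong cutter is at (320,130) in the picture, i.e. world (.634,.271), long side along x at −1.7°. On board B the oblong inlay at (440,305) lies along −12°.

>>> {"op": "apply_moves", "data": {
  "targets": [
    [[1,0.073,0,0.04,0.03],[1,0.073,0,0.08,0.03],[1,0.073,0,0.12,0.03],[1,0.073,0,0.13,0.03],[1,0.073,0,0.16,0.03],[1,0.073,0,0.185,0.03],[1,0.073,0,0.2,0.03],[1,0.073,0,0.2,0.03]]
  ]
}}

```text
clock: 14.95
ee_pos: [0.633, 0.272, -0.0096]
tcp_rot: [[1.0, -0.031, -0.001], [-0.031, -1.0, -0.0], [-0.001, 0.0, -1.0]]
ft_force: [0.2, -0.1, -0.4]
opening: 0.0853
grasp_force: 0.0
```

>>> {"op": "apply_moves", "data": {
  "targets": [
    [[-1,0,0,0,0],[-1,0,0,0,0],[-1,0,0,0,0],[-1,0,0,0,0],[-1,0,0,0,0]]
  ]
}}

```text
clock: 15.58
ee_pos: [0.6338, 0.2727, -0.0086]
tcp_rot: [[1.0, -0.03, 0.001], [-0.03, -1.0, 0.001], [0.001, -0.001, -1.0]]
ft_force: [-0.9, 0.3, 6.2]
opening: 0.0348
grasp_force: 62.2
```

>>> {"op": "apply_moves", "data": {
  "targets": [
    [[-1,0,0,-0.02,0],[-1,0,0,-0.06,0],[-1,-0.045,0.034,-0.06,0],[-1,-0.09,0.068,-0.06,0.09],[-1,-0.135,0.102,-0.06,0.18],[-1,-0.18,0.1355,-0.06,0.18],[-1,-0.18,0.1355,-0.06,0.18],[-1,-0.18,0.1355,-0.06,0.18]]
  ]
}}

```text
clock: 16.58
ee_pos: [0.4502, 0.1425, 0.0508]
tcp_rot: [[0.978, -0.209, 0.002], [-0.209, -0.978, 0.001], [0.002, -0.001, -1.0]]
ft_force: [0.3, 0.6, 0.7]
opening: 0.0349
grasp_force: 61.7
```

```bash
python3 -c "
from h import *
go(.4503,.1423,-.009,-12)"
```

```text
(0.4503, 0.1423, -0.009, -12) shift [0.   0.   0.06] turn -0.001
```

>>> {"op": "apply_moves", "data": {
  "targets": [
    [[-1,0,0,0.03,0],[-1,0,0,0.048,0],[-1,0,0,0.056,0],[-1,0,0,0.0595,0],[-1,0,0,0.0595,0],[1,0,0,0.0595,0],[1,0,0,0.0595,0],[1,0,0,0.0595,0]]
  ]
}}

```text
clock: 17.58
ee_pos: [0.4494, 0.1424, -0.009]
tcp_rot: [[0.978, -0.209, 0.0], [-0.209, -0.978, 0.0], [0.0, -0.0, -1.0]]
ft_force: [0.2, -0.2, 0.2]
opening: 0.0852
grasp_force: 0.0
```

>>> {"op": "apply_moves", "data": {
  "targets": [
    [[1,0,0,0,0],[1,0,0,-0.03,0],[1,0,0,-0.09,0],[1,0,0,-0.15,0],[1,0,0,-0.2,0],[1,0,0,-0.2,0]]
  ]
}}

```text
clock: 18.32
ee_pos: [0.4525, 0.1431, 0.1953]
tcp_rot: [[0.978, -0.209, 0.01], [-0.209, -0.978, 0.002], [0.009, -0.004, -1.0]]
ft_force: [-0.3, 0.5, -0.8]
opening: 0.0856
grasp_force: 0.0
```

```bash
python3 - <<'E'
from h import *
for n in"wrist","top":
  im,K,T=shot(n)
  for c in boards(im,1500 if n=="top" else 4000,30000):
    p,s,a=boardpose(c,K,T)
    if np.hypot(*(p-[.45,.142]))<.02: m,q=cutter(im,c,K,T);print(n,p,np.round(s),a,boardpose(q,K,T,.048))
go(.344,-.17,.19,-6);go(.40,-.10,.19,-6);go(.42,-.24,.19,84)
E
```

```text
wrist [0.44118393 0.14480511] [99. 81.] -12.658203125 (array([0.45131619, 0.14265384]), (37.00192642211914, 65.89732360839844), -11.976997375488281)
(0.344, -0.17, 0.19, -6) shift [-0.037  0.327  0.001] turn -0.106
(0.4, -0.1, 0.19, -6) shift [0.003 0.247 0.001] turn -0.106
(0.42, -0.24, 0.19, 84) shift [0.051 0.38  0.001] turn -1.676
```

>>> {"op": "apply_moves", "data": {
  "targets": [
    [[1,0.037,0.311,0,-0.12],[1,0.037,0.311,0,-0.12],[1,0.037,0.311,0,-0.12],[1,0.037,0.311,0,-0.12],[1,0.037,0.311,0,-0.12],[1,0.037,0.311,0,-0.12],[1,0.037,0.311,0,-0.12],[1,0.037,0.311,0,-0.12]]
  ]
}}

```text
clock: 19.42
ee_pos: [0.4199, -0.1679, 0.1899]
tcp_rot: [[0.996, -0.088, -0.002], [-0.088, -0.996, 0.002], [-0.002, -0.001, -1.0]]
ft_force: [-0.2, -0.3, -0.2]
opening: 0.0856
grasp_force: 0.0
```

```bash
python3 - <<'E'
from h import *
im,K,T=shot("wrist");out=im.copy()
for c in boards(im,4000,40000):
    p,s,a=boardpose(c,K,T);print(p,np.round(s),a)
    m,q=cutter(im,c,K,T);print("  ",boardpose(q,K,T,.048));cv2.drawContours(out,[c,q],-1,(0,255,0),1)
cv2.imwrite("pics/w6.png",out)
go(.4205,-.169,-.010,-5.2)
E
```

```text
[0.44662482 0.12292897] [63. 99.] -12.453300476074219
   (array([0.44836105, 0.10678644]), (22.119298934936523, 68.68821716308594), -20.232513427734375)
[ 0.419797   -0.17068195] [99. 99.] 9.667389869689941
   (array([ 0.42325571, -0.16730807]), (55.115360260009766, 58.86968994140625), -5.069206237792969)
[ 0.44938995 -0.35995151] [106. 104.] -5.065727233886719
   (array([ 0.45406314, -0.3417261 ]), (70.35983276367188, 69.74849700927734), 2.535137176513672)
[0.59888568 0.00697911] [50. 99.] 12.891993522644043
   (array([0.59213116, 0.00293857]), (16.443389892578125, 64.47167205810547), 1.2018392086029053)
(0.4205, -0.169, -0.01, -5.2) shift [0.001 0.001 0.2  ] turn 0.003
```

View pics/w6.png

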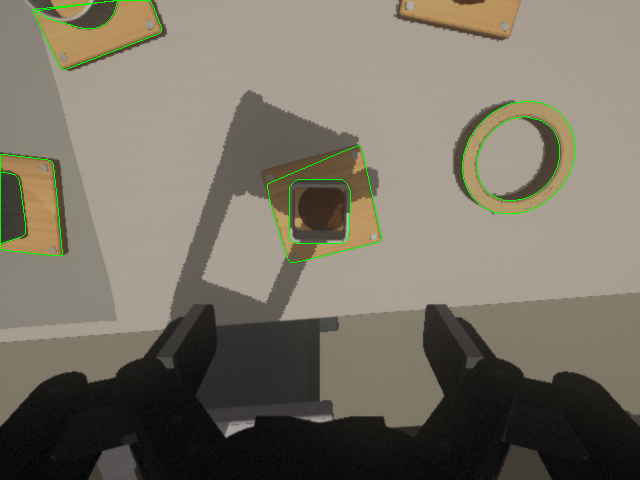

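The square cutter is at (320,211), centre (.421,−.168), sides at −5°, over the small round inlay.

>>> {"op": "apply_moves", "data": {
  "targets": [
    [[1,0.001,0,0.04,0],[1,0.001,0,0.08,0],[1,0.001,0,0.12,0],[1,0.001,0,0.15,0],[1,0.001,0,0.175,0],[1,0.001,0,0.19,0],[1,0.001,0,0.2,0],[1,0.001,0,0.2,0]]
  ]
}}

```text
clock: 20.48
ee_pos: [0.4214, -0.1686, -0.0095]
tcp_rot: [[0.996, -0.088, -0.001], [-0.088, -0.996, 0.001], [-0.001, -0.0, -1.0]]
ft_force: [0.8, 0.3, 0.1]
opening: 0.0853
grasp_force: 0.0
```

>>> {"op": "apply_moves", "data": {
  "targets": [
    [[-1,0,0,0,0],[-1,0,0,0,0],[-1,0,0,0,0],[-1,0,0,0,0],[-1,0,0,0,0]]
  ]
}}

```text
clock: 21.1
ee_pos: [0.4222, -0.17, -0.0084]
tcp_rot: [[0.996, -0.09, 0.002], [-0.09, -0.996, -0.001], [0.002, 0.001, -1.0]]
ft_force: [0.1, 0.7, 7.4]
opening: 0.0525
grasp_force: 62.6
```

>>> {"op": "apply_moves", "data": {
  "targets": [
    [[-1,0,0,-0.02,0],[-1,0,0,-0.08,0],[-1,0.02,-0.052,-0.08,0.0],[-1,0.04,-0.104,-0.08,0.05],[-1,0.06,-0.157,-0.08,0.1],[-1,0.08,-0.21,-0.08,0.15],[-1,0.1,-0.262,-0.08,0.218],[-1,0.12,-0.315,-0.08,0.218]]
  ]
}}

```text
clock: 22.1
ee_pos: [0.5696, 0.1348, 0.0707]
tcp_rot: [[0.953, -0.304, -0.0], [-0.304, -0.953, -0.0], [-0.0, 0.0, -1.0]]
ft_force: [0.9, 0.0, -0.2]
opening: 0.0529
grasp_force: 63.1
```

```bash
python3 -c "
from h import *
go(.638,.274,.072,-17.6)"
```

```text
(0.638, 0.274, 0.072, -17.6) shift [ 0.023 -0.153 -0.001] turn -0.002
```

>>> {"op": "apply_moves", "data": {
  "targets": [
    [[-1,0.008,-0.05,0,0],[-1,0.016,-0.1,0,0],[-1,0.0225,-0.153,0,0],[-1,0.0225,-0.153,0,0],[-1,0.0225,-0.153,0.02,0],[-1,0.0225,-0.153,0.04,0],[-1,0.0225,-0.153,0.04,0]]
  ]
}}

```text
clock: 22.98
ee_pos: [0.6347, 0.2705, 0.0287]
tcp_rot: [[0.953, -0.304, -0.005], [-0.304, -0.953, -0.002], [-0.004, 0.004, -1.0]]
ft_force: [-0.9, -0.1, -0.6]
opening: 0.0533
grasp_force: 63.1
```

```bash
python3 -c "
from h import *
go(.638,.274,-.0085,-17.6)"
```

```text
(0.638, 0.274, -0.0085, -17.6) shift [ 0.002 -0.004  0.037] turn -0.002
```

>>> {"op": "apply_moves", "data": {
  "targets": [
    [[-1,0,-0.001,0.02,0],[-1,0,-0.001,0.032,0],[-1,0,-0.001,0.0395,0],[-1,0,-0.001,0.0395,0],[-1,0,-0.001,0.0395,0],[1,0,-0.001,0.0395,0],[1,0,-0.001,0.0395,0],[1,0,-0.001,0.0395,0]]
  ]
}}

```text
clock: 23.98
ee_pos: [0.6377, 0.2733, -0.0088]
tcp_rot: [[0.953, -0.303, 0.0], [-0.303, -0.953, 0.0], [0.0, -0.0, -1.0]]
ft_force: [1.1, 0.2, -0.3]
opening: 0.0856
grasp_force: 0.0
```

>>> {"op": "apply_moves", "data": {
  "targets": [
    [[1,0,0,0,0],[1,0,0,-0.03,0],[1,0,0,-0.09,0],[1,0,0,-0.15,0],[1,0,0,-0.2,0],[1,0,0,-0.2,0],[1,0,0,-0.2,0]]
  ]
}}

```text
clock: 24.85
ee_pos: [0.637, 0.2731, 0.1911]
tcp_rot: [[0.953, -0.303, -0.0], [-0.303, -0.953, -0.0], [-0.0, 0.0, -1.0]]
ft_force: [0.0, -0.4, -0.4]
opening: 0.0854
grasp_force: 0.0
```

```bash
python3 - <<'E'
from h import *
for n in"wrist","top":
  im,K,T=shot(n);out=im.copy()
  for c in boards(im,1500 if n=="top" else 4000,30000):
    p,s,a=boardpose(c,K,T)
    if np.hypot(*(p-[.638,.274]))<.03: m,q=cutter(im,c,K,T);print(n,p,np.round(s),a,boardpose(q,K,T,.048));cv2.drawContours(out,[c,q],-1,(0,255,0),1)
  if n=="wrist":cv2.imwrite("pics/w7.png",out)
go(.616,-.313,.19,-17.6)
E
```

```text
wrist [0.63938422 0.27594769] [102.  97.] -17.653732299804688 (array([0.63887201, 0.27256274]), (54.788551330566406, 58.297245025634766), -17.681785583496094)
(0.616, -0.313, 0.19, -17.6) shift [0.158 0.564 0.   ] turn -0.001
```

View pics/w7.png

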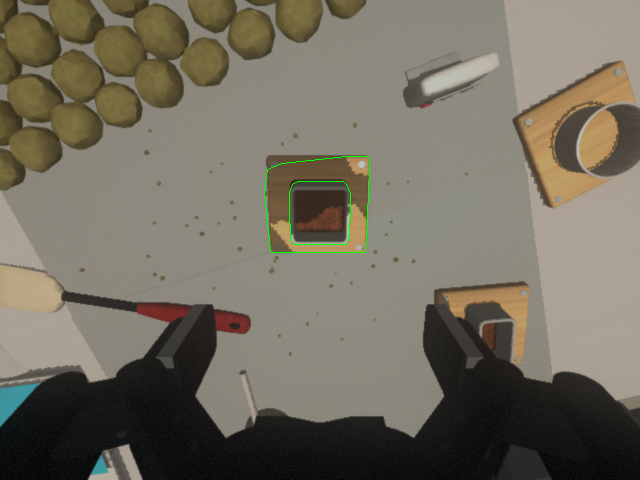

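The square cutter stands aligned on board A at (320,212), and the timer at (450,80) hasn't moved. Next is the small ring.

>>> {"op": "apply_moves", "data": {
  "targets": [
    [[1,0.158,0.564,0,0],[1,0.158,0.564,0,0],[1,0.158,0.564,0,0],[1,0.158,0.564,0,0],[1,0.158,0.564,0,0],[1,0.158,0.564,0,0],[1,0.158,0.564,0,0],[1,0.158,0.564,0,0]]
  ]
}}

```text
clock: 25.95
ee_pos: [0.6187, -0.228, 0.1891]
tcp_rot: [[0.953, -0.303, -0.003], [-0.303, -0.953, 0.002], [-0.004, -0.001, -1.0]]
ft_force: [0.3, -0.5, 0.6]
opening: 0.0861
grasp_force: 0.0
```

```bash
python3 -c "
from h import *
go(.617,-.312,.19,-17.6)"
```

```text
(0.617, -0.312, 0.19, -17.6) shift [ 0.024  0.081 -0.001] turn -0.001
```

>>> {"op": "apply_moves", "data": {
  "targets": [
    [[1,0.024,0.079,0,0],[1,0.024,0.079,0,0],[1,0.024,0.079,0,0],[1,0.024,0.079,0,0]]
  ]
}}

```text
clock: 26.45
ee_pos: [0.6186, -0.3069, 0.1905]
tcp_rot: [[0.953, -0.302, -0.002], [-0.302, -0.953, 0.002], [-0.002, -0.002, -1.0]]
ft_force: [-0.1, 0.4, -0.1]
opening: 0.0851
grasp_force: 0.0
```

```bash
python3 - <<'E'
from h import *
im,K,T=shot("wrist");out=im.copy()
for c in boards(im,4000,30000):
    p,s,a=boardpose(c,K,T)
    if np.hypot(*(p-[.616,-.311]))<.03: m,q=cutter(im,c,K,T);print(p,np.round(s),a,boardpose(q,K,T,.048),circ(q,K,T,.024));cv2.drawContours(out,[c,q],-1,(0,255,0),1)
cv2.imwrite("pics/w8.png",out)
E
```

```text
[ 0.6162843  -0.31032132] [99. 99.] -15.479278564453125 (array([ 0.61896582, -0.31163062]), (48.65308380126953, 49.87727355957031), 37.38641357421875) (array([ 0.6182084 , -0.31115651]), np.float64(0.0004257184330671189))
```

View pics/w8.png

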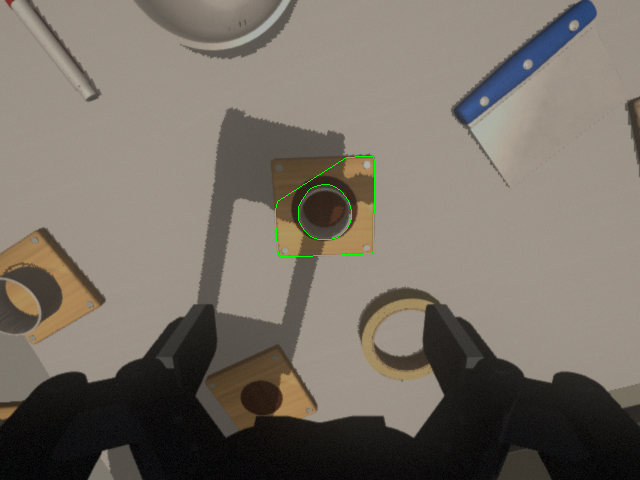

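The small ring is at (325,212), i.e. (.618,−.311), on the large round inlay.

>>> {"op": "apply_moves", "data": {
  "targets": [
    [[1,0.001,0.003,0.04,0],[1,0.001,0.003,0.08,0],[1,0.001,0.003,0.12,0],[1,0.001,0.003,0.15,0],[1,0.001,0.003,0.175,0],[1,0.001,0.003,0.19,0],[1,0.001,0.003,0.2,0],[1,0.001,0.003,0.2,0]]
  ]
}}

```text
clock: 27.5
ee_pos: [0.619, -0.3116, -0.0087]
tcp_rot: [[0.953, -0.303, -0.0], [-0.303, -0.953, 0.0], [-0.001, -0.0, -1.0]]
ft_force: [-0.2, -0.3, -0.1]
opening: 0.0854
grasp_force: 0.0
```

>>> {"op": "apply_moves", "data": {
  "targets": [
    [[-1,0,0,0,0],[-1,0,0,0,0],[-1,0,0,0,0],[-1,0,0,0,0],[-1,0,0,0,0]]
  ]
}}

```text
clock: 28.12
ee_pos: [0.6197, -0.3129, -0.0075]
tcp_rot: [[0.953, -0.303, 0.002], [-0.303, -0.953, -0.001], [0.002, 0.001, -1.0]]
ft_force: [0.2, 0.2, 5.7]
opening: 0.0457
grasp_force: 61.1
```

```bash
python3 -c "
from h import *
go(.42,-.170,-.0085,-17.6)"
```

```text
(0.42, -0.17, -0.0085, -17.6) shift [-0.234 -0.076  0.   ] turn -0.001
```

>>> {"op": "apply_moves", "data": {
  "targets": [
    [[-1,0,0,-0.02,0],[-1,0,0,-0.07,0],[-1,-0.058,-0.019,-0.07,0],[-1,-0.116,-0.038,-0.07,0],[-1,-0.174,-0.057,-0.07,0],[-1,-0.233,-0.076,-0.07,0],[-1,-0.233,-0.076,-0.07,0],[-1,-0.233,-0.076,-0.07,0]]
  ]
}}

```text
clock: 29.12
ee_pos: [0.4211, -0.1696, 0.0625]
tcp_rot: [[0.953, -0.303, 0.003], [-0.303, -0.953, -0.001], [0.003, 0.0, -1.0]]
ft_force: [1.5, 0.0, 0.6]
opening: 0.0457
grasp_force: 61.4
```

```bash
python3 -c "
from h import *
go(.42,-.170,-.0085,-17.6)"
```

```text
(0.42, -0.17, -0.0085, -17.6) shift [-0.001  0.001  0.071] turn -0.001
```

>>> {"op": "apply_moves", "data": {
  "targets": [
    [[-1,0,0,0.035,0],[-1,0,0,0.056,0],[-1,0,0,0.066,0],[-1,0,0,0.0695,0],[-1,0,0,0.0695,0],[1,0,0,0.0695,0],[1,0,0,0.0695,0],[1,0,0,0.0695,0]]
  ]
}}

```text
clock: 30.12
ee_pos: [0.4202, -0.1692, -0.0079]
tcp_rot: [[0.953, -0.303, 0.0], [-0.303, -0.953, -0.0], [0.0, 0.0, -1.0]]
ft_force: [-0.6, -1.6, 0.6]
opening: 0.0851
grasp_force: 0.0
```

>>> {"op": "apply_moves", "data": {
  "targets": [
    [[1,0,0,0,0],[1,0,0,-0.03,0],[1,0,0,-0.09,0],[1,0,0,-0.15,0],[1,0,0,-0.2,0],[1,0,0,-0.2,0],[1,0,0,-0.2,0]]
  ]
}}

```text
clock: 31.0
ee_pos: [0.4193, -0.1687, 0.1914]
tcp_rot: [[0.953, -0.303, -0.001], [-0.303, -0.953, 0.0], [-0.001, -0.0, -1.0]]
ft_force: [-0.0, -0.3, -0.6]
opening: 0.0852
grasp_force: 0.0
```

```bash
python3 - <<'E'
from h import *
for n in("wrist","top"):
  im,K,T=shot(n)
  for c in boards(im,1500 if n=="top" else 4000,30000):
    p,s,a=boardpose(c,K,T)
    if np.hypot(*(p-[.42,-.17]))<.03: m,q=cutter(im,c,K,T);print(n,p,np.round(s),a,circ(q,K,T,.024))
    if np.hypot(*(p-[.623,.013]))<.03: m,q=cutter(im,c,K,T);print(n,p,np.round(s),a,circ(q,K,T,.032))
go(.6235,.0135,.1,21)
E
```

```text
wrist [ 0.4195589  -0.17067725] [99. 99.] 9.734357833862305 (array([ 0.4199963 , -0.16937111]), np.float64(0.00045551050832065565))
wrist [0.61941864 0.01125979] [ 92. 100.] 12.556547164916992 (array([0.61568615, 0.00359852]), np.float64(0.005601722916857389))
top [0.62322534 0.01199493] [99. 99.] 12.512483596801758 (array([0.62336481, 0.0124026 ]), np.float64(0.0004091941461468393))
(0.6235, 0.0135, 0.1, 21) shift [ 0.14  -0.235  0.09 ] turn -0.675
```

Small ring placed within 1.5 mm. Now the large ring from the plain board, keeping the same tool yaw.

>>> {"op": "apply_moves", "data": {
  "targets": [
    [[1,0.14,-0.235,0.03,0],[1,0.14,-0.235,0.03,0],[1,0.14,-0.235,0.06,0],[1,0.14,-0.235,0.1,0],[1,0.14,-0.235,0.1,0],[1,0.14,-0.235,0.1,0],[1,0.14,-0.235,0.1,0],[1,0.14,-0.235,0.1,0]]
  ]
}}

```text
clock: 32.1
ee_pos: [0.6241, 0.0115, 0.0923]
tcp_rot: [[0.953, -0.304, -0.0], [-0.304, -0.953, -0.0], [-0.0, 0.0, -1.0]]
ft_force: [-0.3, -0.7, 0.6]
opening: 0.0855
grasp_force: 0.0
```

```bash
python3 -c "
from h import *
go(.6235,.0133,-.0095,-17.6)"
```

```text
(0.6235, 0.0133, -0.0095, -17.6) shift [-0.001 -0.002  0.102] turn -0.002
```

>>> {"op": "apply_moves", "data": {
  "targets": [
    [[1,-0.001,-0.001,0.02,0],[1,-0.001,-0.001,0.05,0],[1,-0.001,-0.001,0.075,0],[1,-0.001,-0.001,0.09,0],[1,-0.001,-0.001,0.1,0],[1,-0.001,-0.001,0.1,0],[-1,-0.001,-0.001,0.1,0],[-1,-0.001,-0.001,0.1,0]]
  ]
}}

```text
clock: 33.1
ee_pos: [0.6252, 0.0136, -0.0068]
tcp_rot: [[0.953, -0.303, 0.003], [-0.303, -0.953, -0.0], [0.003, -0.001, -1.0]]
ft_force: [-0.3, 0.6, 2.2]
opening: 0.0616
grasp_force: 64.4
```

>>> {"op": "apply_moves", "data": {
  "targets": [
    [[-1,0,0,0,0],[-1,0,0,0,0],[-1,0,0,0,0]]
  ]
}}

```text
clock: 33.48
ee_pos: [0.6253, 0.0136, -0.0069]
tcp_rot: [[0.953, -0.303, 0.003], [-0.303, -0.953, -0.0], [0.003, -0.001, -1.0]]
ft_force: [0.3, -0.2, 6.6]
opening: 0.0618
grasp_force: 64.7
```

```bash
python3 -c "
from h import *
go(.616,-.3108,-.0085,-17.6)"
```

```text
(0.616, -0.3108, -0.0085, -17.6) shift [0.089 0.312 0.002] turn -0.001
```

>>> {"op": "apply_moves", "data": {
  "targets": [
    [[-1,0,0,-0.02,0],[-1,0,0,-0.07,0],[-1,0.016,0.056,-0.07,0],[-1,0.032,0.112,-0.07,0],[-1,0.048,0.168,-0.07,0],[-1,0.064,0.224,-0.07,0],[-1,0.08,0.28,-0.07,0],[-1,0.09,0.312,-0.07,0]]
  ]
}}

```text
clock: 34.48
ee_pos: [0.6144, -0.3141, 0.0615]
tcp_rot: [[0.952, -0.305, -0.0], [-0.305, -0.952, -0.001], [-0.0, 0.001, -1.0]]
ft_force: [-1.1, -0.1, -0.8]
opening: 0.0614
grasp_force: 65.4
```

>>> {"op": "apply_moves", "data": {
  "targets": [
    [[-1,0,0,0,0],[-1,0,0,0,0]]
  ]
}}

```text
clock: 34.72
ee_pos: [0.6144, -0.3101, 0.0613]
tcp_rot: [[0.953, -0.304, -0.001], [-0.304, -0.953, 0.002], [-0.002, -0.001, -1.0]]
ft_force: [0.7, 0.4, -0.3]
opening: 0.0618
grasp_force: 65.4
```

```bash
python3 -c "
from h import *
go(.617,-.3108,-.007,-17.6)"
```

```text
(0.617, -0.3108, -0.007, -17.6) shift [ 0.003 -0.     0.068] turn -0.001
```

>>> {"op": "apply_moves", "data": {
  "targets": [
    [[-1,0.003,0,0.035,0],[-1,0.003,0,0.055,0],[-1,0.003,0,0.064,0],[-1,0.003,0,0.0685,0],[-1,0.003,0,0.0685,0],[1,0.003,0,0.0685,0],[1,0.003,0,0.0685,0],[1,0.003,0,0.0685,0]]
  ]
}}

```text
clock: 35.72
ee_pos: [0.6182, -0.3122, -0.0062]
tcp_rot: [[0.953, -0.304, 0.001], [-0.304, -0.953, -0.0], [0.001, 0.0, -1.0]]
ft_force: [-0.3, 0.6, -0.2]
opening: 0.0853
grasp_force: 0.0
```

>>> {"op": "apply_moves", "data": {
  "targets": [
    [[1,0,0,0,0],[1,0,0,-0.03,0],[1,0,0,-0.09,0],[1,0,0,-0.15,0],[1,0,0,-0.2,0],[1,0,0,-0.2,0],[1,0,0,-0.2,0]]
  ]
}}

```text
clock: 36.6
ee_pos: [0.6175, -0.3117, 0.1931]
tcp_rot: [[0.953, -0.303, -0.0], [-0.303, -0.953, 0.0], [-0.001, -0.0, -1.0]]
ft_force: [-0.4, 0.3, 0.0]
opening: 0.0856
grasp_force: 0.0
```

```bash
python3 - <<'E'
from h import *
im,K,T=shot("wrist")
for c in boards(im,4000,30000):
    p,s,a=boardpose(c,K,T)
    if np.hypot(*(p-[.616,-.311]))<.03: m,q=cutter(im,c,K,T);print(p,np.round(s),a,circ(q,K,T,.032))
cv2.imwrite("pics/end.png",np.vstack([manip.get_image("top")[160:420],im[:340]]))
E
```

```text
[ 0.61600037 -0.31014447] [99. 99.] -15.3179931640625 (array([ 0.61709468, -0.31112286]), np.float64(0.00048571741404898616))
```

View pics/end.png

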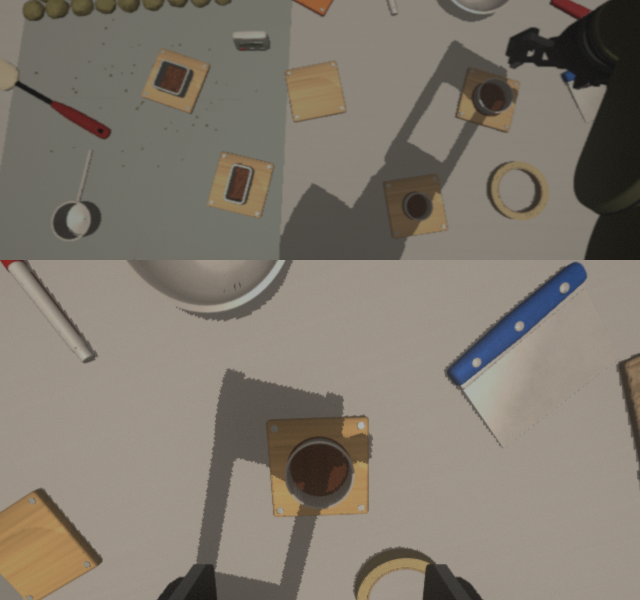

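All four cutters stand on their own inlays: square (175,78), oblong (240,184), small ring (417,205) and large ring (490,97). The plain board at (315,90) is empty and the timer at (250,40) is untouched.

```bash
python3 -c "
from station import manip
print(manip.hand_in())"
```

```text
the job is handed in; nothing more can be done
None
```

I handed the job in at about 37 s: my camera checks put all four cutters upright within about 4 mm of their board centres, with the oblong and square lined up, the plain board empty and the timer untouched; the first grasp missed because the fingertips sit about 29 mm behind the TCP, not 8 mm ahead as stated.

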